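Feel the stage guide's clearance with the tapered feeler and log it

TASK

Pick up the tapered feeler by its orange handle, stand it on the guide's plate with its flat face along the steel rail, and slide it tip first into the gap between the rail and the sprung brass shoe until it drags snugly: about 6 N of push, never forced, and without touching the shoe or its blue block with the gripper. Let go of it so that it stays nipped there by itself, then press the button on the readout box to log the reading, leaving the feeler as it is and the other things on the bench where they are.

Things in the scene. Friction and masses are not known exactly. Their poses are not given: they have to be found in the camera images.
- feeler_handle (a point): Centre of the orange handle of the loose steel feeler (0.12 to 0.21 kg), which starts upright on the bench. Handle 26 mm long (x), 22 mm thick (y), 48 mm tall; this point is 24 mm above the underside. x points along the blade to the tip 136 mm ahead, z up.
- feeler_tip (a point): Foremost end of the feeler's blade, 11 mm above its underside and 2 mm from the flat face (mid-thickness of the tip). Axes as feeler_handle.
- feeler: The whole feeler, origin 24 mm below feeler_handle, same axes. Blade on edge, 22 mm tall; its flat face is the plane y = -11 mm, flush with the handle's side. The other face slopes: 4 mm thick at the tip, 1 mm more for every 6 mm back, 22 mm at x = 28 mm, then constant to the handle.
- guide: Fixed microscope stage guide: aluminium plate 8 mm thick, x -165 to +110 mm, y -35 to +70 mm, with a fixed steel rail 24 mm high on it (x -10 to +85 mm, y -28 to 0 mm). Origin at bench level on the line of the rail's face (y = 0), near the gap's mouth. x is the direction in which the feeler slides in, away from the robot; z up.
- gib: Blue block, 70 by 22 by 32 mm tall, fixed on the plate at +y; origin under its centre, axes as guide. It carries the sprung brass shoe, an upright cylinder 20 mm across, axis at guide x = 14 mm. Empty gap from rail to shoe: 7 to 17 mm, differs each time. The shoe yields to +y by up to 9 mm at about 9 N per mm. Friction on the metal is about 0.3 (orange handle 0.6).
- readout: Grey readout box, fixed, 100 by 120 by 50 mm tall, origin at the centre of its underside. The log button in its round black housing stands on the top.
- log_top (a point): Centre of the top of the red log button on the readout box (28 mm across), pressed straight down; z up.
- log (a joint): Travel of the log button: 0 up, 0.006 m fully down; a spring of about 5 N at full travel brings it back.
- jar: Bystander: clear jar with white cap, 60 mm across and 80 mm tall, origin under its centre.
- tape: Bystander: roll of tape lying flat, 90 mm across, 24 mm tall, origin under its centre.
- vial: Bystander: clear vial with blue cap, 32 mm across, 75 mm tall, origin under its centre.
Things that resemble listed ones, but are neither listed nor needed, are in the scene too. What is shaped like the feeler but brown or green is not meant.

How it is judged:
By the outcome, as a careful person would: the job done as asked, in the order asked, and still so for the second after the job is handed in, with the robot touching nothing.
It also fails if it takes over 72 s, if anything falls off the work surface, if the arm or the gripper's body presses on something with over 40 N, if the wrist force passes 120 N, or if a joint passes its speed limit or range.

ROBOT

A 6-joint arm with a two-finger parallel gripper is mounted at the origin on the work surface. World frame = base frame: x ahead of the robot, y to its left, z up, the work surface at z = 0. Lengths are in mm, angles in rad, forces in N, time in s.
With the tool pointing down it reaches from about 350 to 775 mm from the base axis. Payload 7.3 kg.
Tool frame: the origin (TCP) lies at the very end of the fingers, on their centre line; the grasp point (between the pads) lies 19 mm behind it; z points along the fingers, y is the line along which they close (so a half turn about z gives the same grasp; the last joint's range is limited). The gripper opens to 92 mm and grips with 3 to 60 N. Pads are 19 mm wide; open, the fingers measure 130 mm over their backs; the gripper's body (75 mm by 190 mm) begins 47 mm behind the grasp point.
Start: joints at [-1.325, 0.342, 1.524, -0, 1.275, -0.146], TCP at [200.496, -485.228, 226.741] pointing down, gripper open.
Joint ranges: [-2.53, 2.53], [-0.77, 2.02], [0.04, 2.7], [-1, 4.14], [0.28, 2.66], [-3.11, 3.11]. Speed limits (rad/s): [2.57, 2.57, 3.14, 3.14, 3.14, 3.14].

INTERFACE

Orientations are given as [roll, pitch, yaw] about the fixed x, y, z axes, in that order (R = Rz(yaw) Ry(pitch) Rx(roll)).
In Python, from plant import * gives the robot as it stands.
- The arm moves only by the tool arm_command, never from a script. Its arguments are lists of equal length, an entry for each row: "gripper": the finger opening in mm, from 0 to 91.8; "dp": the shift along the tool's x, y, z in units of 25 mm (1.0 is 25 mm), a list of three; "twist": the turn about the tool's z in units of 5 degrees (1.0 is 5 degrees). A call has exactly 5 rows; each row shifts and turns the commanded pose from where the row before left it, along the tool's axes as they then stand; what a row does not reach is not made up. A row lasts 1/8 s, in which the tool goes at most 62.5 mm and 10.7 degrees, less where a joint would pass 70% of its speed; a pose out of reach is approached as far as the arm can. A call is refused whole if a number of a shift passes 1 or a number of a turn 1, either way. A call with a gripper value outside its range is refused whole. The fingers move at their own pace and stop on an object; the grip force is fixed at half the most. Time passes only in rows, so rows that do not move let the fingers close, or fill a call up. It gives the time, the measured TCP pose, the force, the opening and the grip force at its end, in the units of the state.
- get_obs(): the state, without advancing time (a new reading comes with each control period).
- capture(name): name is "scene" or "top"; returns the picture (400x640x3 uint8, red, green, blue); there is no depth.
- get_calibration(name): a dict with "mtx" (3x3 intrinsics, pixels), "position" and "attitude" of the camera in the world. Camera axes: x right, y down, z forward; pixel columns grow to the right and rows downward; lengths in mm; the calibration is good to about 2 mm. A picture is of the moment at which its call begins. get_calibration takes no time and is no camera call.
- close_job(): hands the job in; it is judged then, once.
The state is a dict: "time": time; "joint_positions": joint angles; "dq": joint speeds; "tau": joint torques, N m; "tool_pos": TCP position; "tcp_rot": TCP orientation; "contact_force": force on the tool from outside, world axes, zero at the start; "moment": the same for the moment, N m; "grip_width": finger opening in mm; "finger_force": force on a finger pad.
Only numpy, scipy, OpenCV 4.12 (cv2) and the standard library are available. Lean on these libraries where they do the work, as an engineer would, in place of code of your own. Each camera call takes 0.05 s, during which the arm holds its last target. There are 200 camera calls.

## Working session

There is one attempt and no reset: what is moved stays moved. The work goes in short steps, Python scripts to look and compute and a tool call to move; the robot and the scene stay as the last step left them, time stands still between calls to the robot, and variables do not carry over. Pictures are saved under pics/ and viewed, at most 10 in all, crops included, and the job is handed in when it is done.

Besides the shell and the picture viewer there is one more tool, called after ">>>" by a JSON object that holds its "op" and its "data". arm_command: Moves the arm, as the interface text tells. Its arguments: {"type":"object","properties":{"gripper":{"type":"array"},"dp":{"type":"array"},"twist":{"type":"array"}},"required":["gripper","dp","twist"]}

```bash
mkdir -p pics; python3 - <<'E'
from plant import *
import cv2
for n in ("scene","top"):
    im=capture(n); cv2.imwrite(f"pics/{n}0.png",im[:,:,::-1]); c=get_calibration(n); print(n,c)
o=get_obs(); print(o)
E
```

```text
scene {'mtx': array([[445.04425412,   0.        , 322.59421709],
       [  0.        , 445.04425412, 200.39153375],
       [  0.        ,   0.        ,   1.        ]]), 'position': array([1166.02327595,  737.96885044,  815.08237508]), 'attitude': array([-2.26136422,  0.01002522,  2.39126542])}
top {'mtx': array([[376.94655327,   0.        , 325.06188208],
       [  0.        , 376.94655327, 196.66714422],
       [  0.        ,   0.        ,   1.        ]]), 'position': array([ 398.67299152,   81.10459038, 1015.36700219]), 'attitude': array([-3.01068948, -0.00791646, -1.54166472])}
{'time': 0.1, 'joint_positions': array([-1.32499620e+00,  3.42663412e-01,  1.52485950e+00, -1.76473043e-05,
        1.27539273e+00, -1.46047667e-01]), 'dq': array([-6.46357507e-05, -6.41770541e-04, -1.90338703e-03, -1.59824383e-03,
       -9.30530314e-04,  1.26259550e-03]), 'tau': array([ 2.01351693e-03, -4.32003593e+01, -2.44694817e+01,  7.19063985e-02,
        5.26500796e-02, -6.09215317e-05]), 'tool_pos': array([ 200.40638199, -484.88440565,  226.13071226]), 'tcp_rot': array([-3.14028130e+00, -1.75835859e-04,  3.91852828e-01]), 'contact_force': array([-0.21620471, -0.09594355,  0.52437123]), 'moment': array([-0.00205001, -0.00521893,  0.00210377]), 'finger_force': 0.0, 'grip_width': 92.10480053652486}
```

View pics/scene0.png

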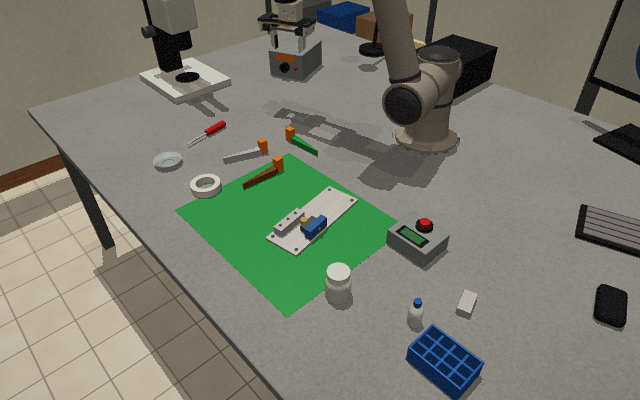

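View pics/top0.png

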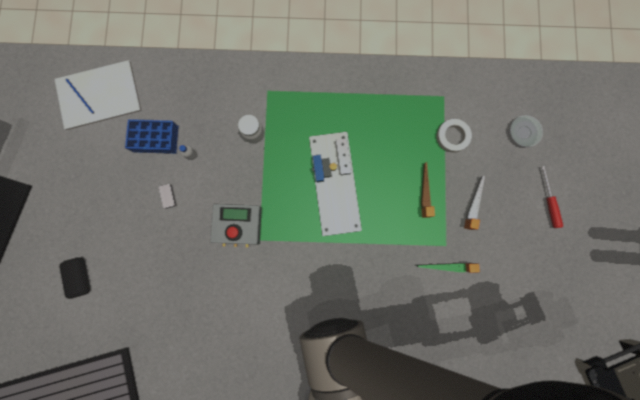

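Three feeler-shaped things in the top view: steel/grey with handle at (473,224), brown at (428,211) and green at (473,267). In the scene view their handles are at (263,146), (278,163) and (290,132). I choose the grey one and check it in close crops, together with the guide and the button.

```bash
cat > h.py <<'E'
import numpy as np, cv2
from scipy.spatial.transform import Rotation as R
from plant import *
def ray(n,uv):
    c=get_calibration(n); K=np.array(c["mtx"]); d=np.linalg.inv(K)@[uv[0],uv[1],1]
    return np.array(c["position"]), R.from_euler('xyz',c["attitude"]).as_matrix()@d
def onz(n,uv,z):
    p,d=ray(n,uv); return p+d*(z-p[2])/d[2]
def tri(a,b):
    p,d=ray("scene",a);q,e=ray("top",b)
    t=np.linalg.lstsq(np.c_[d,-e],q-p,rcond=None)[0]; x,y=p+t[0]*d,q+t[1]*e
    return (x+y)/2,np.linalg.norm(x-y)
def proj(n,P):
    c=get_calibration(n); r=R.from_euler('xyz',c["attitude"]).as_matrix()
    v=(np.atleast_2d(P)-c["position"])@r; w=v@np.array(c["mtx"]).T; return w[:,:2]/w[:,2:]
def crop(im,x,y,w,h,s): return cv2.resize(im[y:y+h,x:x+w],None,fx=s,fy=s,interpolation=cv2.INTER_CUBIC)
E
python3 - <<'E'
import cv2,numpy as np
from h import crop
s=cv2.imread("pics/scene0.png");t=cv2.imread("pics/top0.png")
a=np.hstack([crop(t,455,165,40,75,8)[:600],crop(s,215,130,60,40,8)[:320].copy() if 0 else cv2.copyMakeBorder(crop(s,215,130,60,40,8),0,280,0,0,cv2.BORDER_CONSTANT)])
cv2.imwrite("pics/f.png",a)   # top: x=455+u/8,y=165+v/8 ; scene: x=215+(u-320)/8,y=130+v/8
g=np.hstack([crop(t,305,125,60,115,5),cv2.copyMakeBorder(crop(s,260,180,100,80,5),0,175,0,0,cv2.BORDER_CONSTANT)])
cv2.imwrite("pics/g.png",g)
E
```

```text
(no output)
```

View pics/f.png

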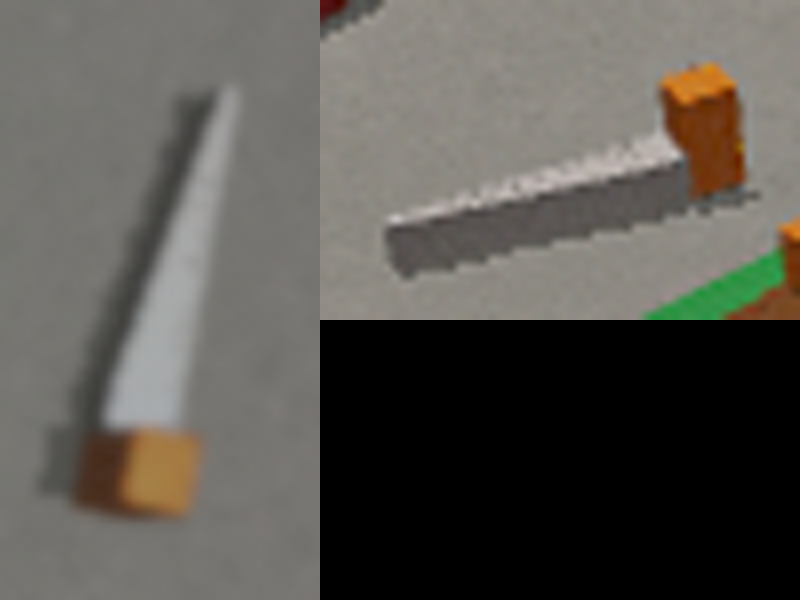

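View pics/g.png

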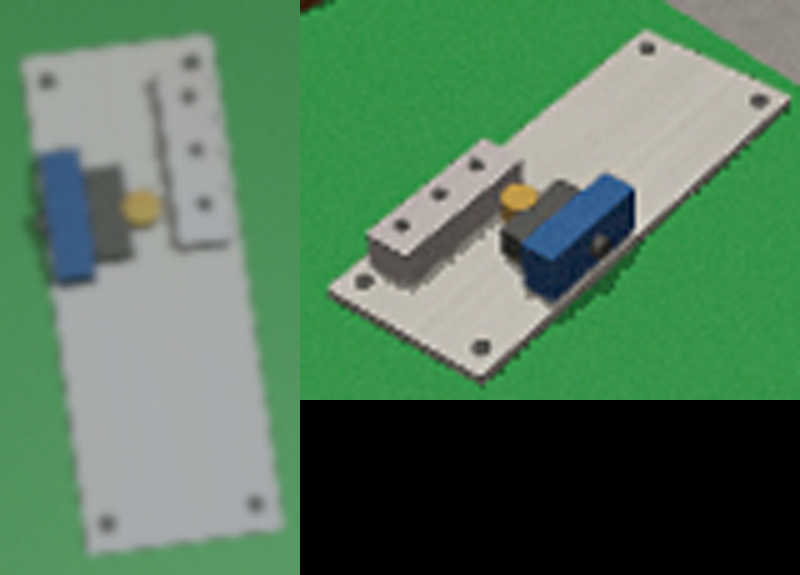

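The close crop confirms a steel blade with an orange handle: handle top at about (475,224), tip at (484,175). The flat face is on the right (rail) side. Guide: rail on the right, shoe at about (333,166), mouth towards the robot. Now I fit the poses.

```bash
cat >> h.py <<'E'
from scipy.optimize import least_squares
def T(p,L):
    x,y,z,a=p; c,s=np.cos(a),np.sin(a); L=np.atleast_2d(L)
    return np.c_[x+c*L[:,0]-s*L[:,1],y+s*L[:,0]+c*L[:,1],z+L[:,2]]
def fit(obs,p0): # obs: {cam:(model pts,pixels)}
    f=lambda p:np.concatenate([(proj(n,T(p,m))-u).ravel() for n,(m,u) in obs.items()])
    r=least_squares(f,p0,x_scale=[10,10,10,.1],loss='soft_l1'); return r.x,np.round(r.fun.reshape(-1,2),1)
def up(U,s,ox,oy,sx=0):
    U=np.array(U,float); U[:,0]-=sx; return (U+.5)/s-.5+[ox,oy]
E
python3 - <<'E'
from h import *
ft=(np.array([[136,-11,22],[136,-7,22],[13,11,48],[13,-11,48],[-13,-11,48],[-13,11,48.]]),up([(240,85),(220,85),(130,432),(200,434),(190,516),(122,502)],8,455,165))
fs=(np.array([[136,-11,22],[136,-7,0],[13,-11,48],[-13,-11,48],[-13,11,48],[13,11,48],[-13,11,0],[13,11,0.]]),up([(386,222),(403,279),(662,90),(700,63),(738,78),(690,105),(746,187),(692,198)],8,215,130,320))
gm=[[110,70,8],[110,-35,8],[-165,-35,8],[-165,70,8],[85,0,32],[-10,0,32],[-10,-28,32]]
gt=(np.array(gm,float),up([(22,60),(212,35),(282,523),(90,553),(152,80),(178,248),(230,240)],5,305,125))
gs=(np.array(gm+[[85,-28,32]],float),up([(480,380),(328,290),(648,30),(790,100),(408,255),(522,160),(485,138),(368,235)],5,260,180,300))
for nm,t,s,p0 in(("feeler",ft,fs,[400,-300,0,0]),("guide",gt,gs,[450,0,0,0])):
    for o in ({"top":t,"scene":s},{"top":t},{"scene":s}):
        p,r=fit(o,p0);print(nm,list(o),p.round(3),r.tolist() if len(o)==2 else abs(r).max())
st,ss=up([(141,208)],5,305,125)[0],up([(519,192)],5,260,180,300)[0]
print("shoe top",tri(ss,st))
print("button",tri((425,223),(233,232)))
print("tape",onz("top",(455,135),24),"jar",onz("top",(249,127),80))
E
```

```text
feeler ['top', 'scene'] [ 4.68868e+02 -3.10870e+02 -2.21400e+00 -1.94000e-01] [[-1.0, 0.3], [-0.0, 0.0], [0.7, -1.1], [0.3, 0.5], [-0.1, 0.1], [-0.1, -0.0], [-0.2, 0.4], [-0.8, -0.5], [-0.5, -1.2], [2.0, -0.2], [0.2, 1.0], [-1.0, -0.1], [0.5, -0.3], [0.2, 0.7]]
feeler ['top'] [ 4.68304e+02 -3.07966e+02  4.25800e+00 -2.02000e-01] 1.1
feeler ['scene'] [ 4.59419e+02 -3.26588e+02 -1.33550e+01 -1.70000e-01] 1.6
guide ['top', 'scene'] [ 6.00778e+02  3.95120e+01 -2.89200e+00  1.64000e-01] [[-0.1, -0.1], [-0.5, 0.1], [0.1, 1.2], [-0.4, 0.5], [0.5, -1.0], [0.3, -0.3], [0.3, -0.0], [0.3, -0.3], [-0.1, -0.1], [-0.5, 0.2], [0.4, -0.4], [-0.3, 0.5], [0.5, 0.1], [-0.1, 0.4], [-0.4, 0.0]]
guide ['top'] [ 6.03159e+02  3.92210e+01 -1.42650e+01  1.67000e-01] 0.8
guide ['scene'] [ 5.98661e+02  3.69510e+01 -5.74500e+00  1.60000e-01] 0.5
shoe top (array([611.26832288,  58.28867767,  31.81599307]), np.float64(1.6593531141430402))
button (array([427.06906297, 306.85647829,  62.51280542]), np.float64(2.273590484510355))
tape [ 709.06482395 -271.14094956   24.        ] jar [695.99867392 277.25255721  80.        ]
```

```bash
cat >> h.py <<'E'
def plan(x,y,z,yaw,n):
    o=get_obs(); p=np.array(o["tool_pos"]); a=o["tcp_rot"][2]; d=(np.array([x,y,z])-p)/n/25; st=(yaw-a)/n
    print("t",round(o["time"],2),p.round(1),"yaw",round(a,3),"F",np.round(o["contact_force"],1),"w",round(o["grip_width"],1))
    for k in range(n):
        b=a+k*st; c,s=np.cos(b),np.sin(b)
        print(np.round([c*d[0]+s*d[1],s*d[0]-c*d[1],-d[2]],2),"tw",round(-np.degrees(st)/5,2))
E
python3 -c "
from h import *
plan(469,-310.5,110,-.194,15)"
```

```text
t 0.1 [ 200.4 -484.9  226.1] yaw 0.392 F [-0.2 -0.1  0.5] w 92.1
[ 0.84 -0.16  0.31] tw 0.45
[ 0.83 -0.19  0.31] tw 0.45
[ 0.82 -0.22  0.31] tw 0.45
[ 0.82 -0.25  0.31] tw 0.45
[ 0.81 -0.28  0.31] tw 0.45
[ 0.79 -0.32  0.31] tw 0.45
[ 0.78 -0.35  0.31] tw 0.45
[ 0.77 -0.38  0.31] tw 0.45
[ 0.75 -0.41  0.31] tw 0.45
[ 0.73 -0.44  0.31] tw 0.45
[ 0.72 -0.46  0.31] tw 0.45
[ 0.7  -0.49  0.31] tw 0.45
[ 0.68 -0.52  0.31] tw 0.45
[ 0.66 -0.54  0.31] tw 0.45
[ 0.64 -0.57  0.31] tw 0.45
```

>>> {"op": "arm_command", "data": {"gripper": [60,60,60,60,60], "dp": [[0.84,-0.16,0.31],[0.83,-0.19,0.31],[0.82,-0.22,0.31],[0.82,-0.25,0.31],[0.81,-0.28,0.31]], "twist": [0.45,0.45,0.45,0.45,0.45]}}

```text
time: 0.72
tool_pos: [290.6, -426.6, 187.4]
tcp_rot: [-3.141, 0.0, 0.194]
contact_force: [-0.2, 0.0, -0.6]
grip_width: 59.9
finger_force: 0.0
```

>>> {"op": "arm_command", "data": {"gripper": [60,60,60,60,60], "dp": [[0.79,-0.32,0.31],[0.78,-0.35,0.31],[0.77,-0.38,0.31],[0.75,-0.41,0.31],[0.73,-0.44,0.31]], "twist": [0.45,0.45,0.45,0.45,0.45]}}

```text
time: 1.35
tool_pos: [380.0, -368.2, 148.6]
tcp_rot: [-3.141, 0.001, -0.002]
contact_force: [0.2, -0.7, 1.2]
grip_width: 60.1
finger_force: 0.0
```

>>> {"op": "arm_command", "data": {"gripper": [60,60,60,60,60], "dp": [[0.72,-0.46,0.31],[0.7,-0.49,0.31],[0.68,-0.52,0.31],[0.66,-0.54,0.31],[0.64,-0.57,0.31]], "twist": [0.45,0.45,0.45,0.45,0.45]}}

```text
time: 1.98
tool_pos: [469.9, -310.6, 109.8]
tcp_rot: [-3.141, 0.001, -0.199]
contact_force: [0.4, 0.4, -0.6]
grip_width: 59.9
finger_force: 0.0
```

```bash
python3 -c "
from h import *
plan(469,-310.5,70,-.194,5)
s=capture('scene')[:,:,::-1];t=capture('top')[:,:,::-1]
a=crop(s,200,80,130,100,3);b=crop(t,410,140,120,110,3)
b=b[:300]
cv2.imwrite('pics/h1.png',np.hstack([a,b]))"
```

```text
t 1.98 [ 469.9 -310.6  109.8] yaw -0.199 F [ 0.4  0.4 -0.6] w 59.9
[-0.01  0.    0.32] tw -0.01
[-0.01  0.    0.32] tw -0.01
[-0.01  0.    0.32] tw -0.01
[-0.01  0.    0.32] tw -0.01
[-0.01  0.    0.32] tw -0.01
```

View pics/h1.png

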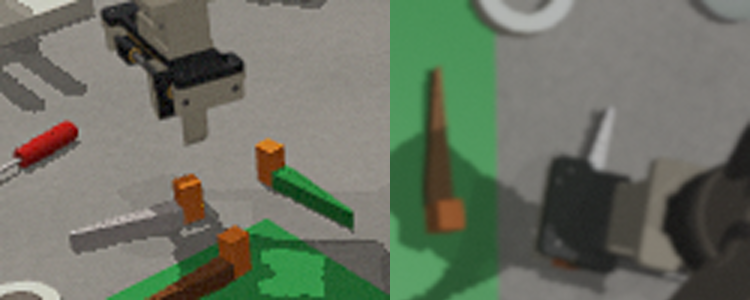

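The gripper is above the grey feeler: finger tip at scene (264,127), handle below it at (263,146). I go down and grip.

>>> {"op": "arm_command", "data": {"gripper": [60,60,60,60,60], "dp": [[-0.04,0,1],[0,0,1],[0,0,0.9],[0,0,0.7],[0,0,0.28]], "twist": [-0.06,0,0,0,0]}}

```text
time: 2.7
tool_pos: [467.6, -311.0, 12.6]
tcp_rot: [-3.141, 0.002, -0.192]
contact_force: [0.4, -0.6, -0.1]
grip_width: 60.1
finger_force: 0.0
```

>>> {"op": "arm_command", "data": {"gripper": [10,10,10,10,10], "dp": [[0,0,0],[0,0,0],[0,0,0],[0,0,0],[0,0,0]], "twist": [0,0,0,0,0]}}

```text
time: 3.32
tool_pos: [468.8, -311.1, 13.9]
tcp_rot: [3.141, -0.001, -0.192]
contact_force: [0.1, -0.4, 1.6]
grip_width: 21.9
finger_force: 30.0
```

>>> {"op": "arm_command", "data": {"gripper": [10,10,10,10,10], "dp": [[0,0,-0.2],[0,0,-0.8],[0,0,-0.8],[0,0,-0.6],[0,0,0]], "twist": [0,0,0,0,0]}}

```text
time: 3.95
tool_pos: [469.1, -311.5, 74.5]
tcp_rot: [3.14, -0.002, -0.192]
contact_force: [-0.3, -0.2, -1.8]
grip_width: 21.7
finger_force: 30.0
```

```bash
python3 -c "
from h import *
s=capture('scene')[:,:,::-1];t=capture('top')[:,:,::-1]
a=crop(s,190,90,130,100,3);b=crop(t,410,140,120,110,3)
b=b[:300]
cv2.imwrite('pics/h2.png',np.hstack([a,b]))
g=(601,39.5,0,.164)
print(T(g,[[-125,11+3,0]]))"
```

```text
[[475.39151407  32.90392077   0.        ]]
```

View pics/h2.png

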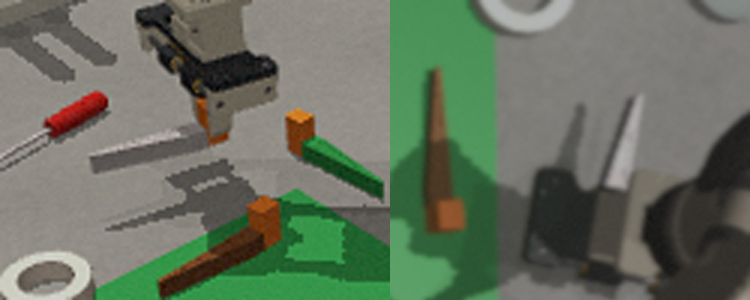

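Gripped square: blade level, handle between the pads at scene (262,130). Now I carry it to the guide.

```bash
python3 -c "
from h import *
plan(460.4,31.4,90,.164,15)"
```

```text
t 4.05 [ 468.3 -310.8   73. ] yaw -0.192 F [-0.2  0.5 -1.1] w 21.8
[-0.19 -0.89 -0.05] tw -0.27
[-0.17 -0.9  -0.05] tw -0.27
[-0.15 -0.9  -0.05] tw -0.27
[-0.13 -0.9  -0.05] tw -0.27
[-0.11 -0.91 -0.05] tw -0.27
[-0.09 -0.91 -0.05] tw -0.27
[-0.07 -0.91 -0.05] tw -0.27
[-0.04 -0.91 -0.05] tw -0.27
[-0.02 -0.91 -0.05] tw -0.27
[-0.   -0.91 -0.05] tw -0.27
[ 0.02 -0.91 -0.05] tw -0.27
[ 0.04 -0.91 -0.05] tw -0.27
[ 0.06 -0.91 -0.05] tw -0.27
[ 0.09 -0.91 -0.05] tw -0.27
[ 0.11 -0.91 -0.05] tw -0.27
```

>>> {"op": "arm_command", "data": {"gripper": [10,10,10,10,10], "dp": [[-0.19,-0.4,-0.3],[-0.17,-0.9,-0.3],[-0.15,-0.9,-0.1],[-0.13,-0.9,0],[-0.11,-0.91,0]], "twist": [-0.27,-0.27,-0.27,-0.27,-0.27]}}

```text
time: 4.68
tool_pos: [463.8, -206.9, 91.0]
tcp_rot: [-3.142, 0.0, -0.072]
contact_force: [0.4, 0.3, -0.8]
grip_width: 22.0
finger_force: 30.0
```

>>> {"op": "arm_command", "data": {"gripper": [10,10,10,10,10], "dp": [[-0.09,-0.91,0],[-0.07,-0.91,0],[-0.04,-0.91,0],[-0.02,-0.91,0],[0,-0.91,0]], "twist": [-0.27,-0.27,-0.27,-0.27,-0.27]}}

```text
time: 5.3
tool_pos: [461.1, -93.3, 90.8]
tcp_rot: [-3.142, 0.0, 0.046]
contact_force: [-0.0, -0.9, -2.2]
grip_width: 21.9
finger_force: 30.0
```

>>> {"op": "arm_command", "data": {"gripper": [10,10,10,10,10], "dp": [[0.02,-0.91,0],[0.04,-0.91,0],[0.06,-0.91,0],[0.09,-0.91,0],[0.11,-0.91,0]], "twist": [-0.27,-0.27,-0.27,-0.27,-0.27]}}

```text
time: 5.92
tool_pos: [458.6, 20.7, 90.9]
tcp_rot: [-3.142, 0.0, 0.163]
contact_force: [-0.8, 0.3, -1.3]
grip_width: 21.9
finger_force: 30.0
```

```bash
python3 -c "
from h import *
plan(460.4,31.4,35,.164,5)"
```

```text
t 5.92 [458.6  20.7  90.9] yaw 0.163 F [-0.8  0.3 -1.3] w 21.9
[ 0.03 -0.08  0.45] tw -0.0
[ 0.03 -0.08  0.45] tw -0.0
[ 0.03 -0.08  0.45] tw -0.0
[ 0.03 -0.08  0.45] tw -0.0
[ 0.03 -0.08  0.45] tw -0.0
```

>>> {"op": "arm_command", "data": {"gripper": [10,10,10,10,10], "dp": [[0.05,-0.14,0.4],[0.05,-0.15,0.5],[0.05,-0.15,0.4],[0,0,0.32],[0,0,0]], "twist": [0,0,0,0,0]}}

```text
time: 6.55
tool_pos: [460.7, 30.2, 49.7]
tcp_rot: [-3.141, 0.002, 0.161]
contact_force: [1.0, -0.3, -1.6]
grip_width: 21.5
finger_force: 30.0
```

```bash
python3 -c "
from h import *
plan(460.4,31.4,35,.164,1)
s=capture('scene')[:,:,::-1];t=capture('top')[:,:,::-1]
cv2.imwrite('pics/s3.png',s);cv2.imwrite('pics/t3.png',t)
a=crop(s,255,170,110,90,4);b=crop(t,300,120,70,90,5)
a=cv2.copyMakeBorder(a,0,90,0,0,cv2.BORDER_CONSTANT)
cv2.imwrite('pics/h3.png',np.hstack([a,b]))"
```

```text
t 6.55 [460.7  30.2  49.7] yaw 0.161 F [ 1.  -0.3 -1.6] w 21.5
[-0.   -0.05  0.59] tw -0.04
```

View pics/h3.png

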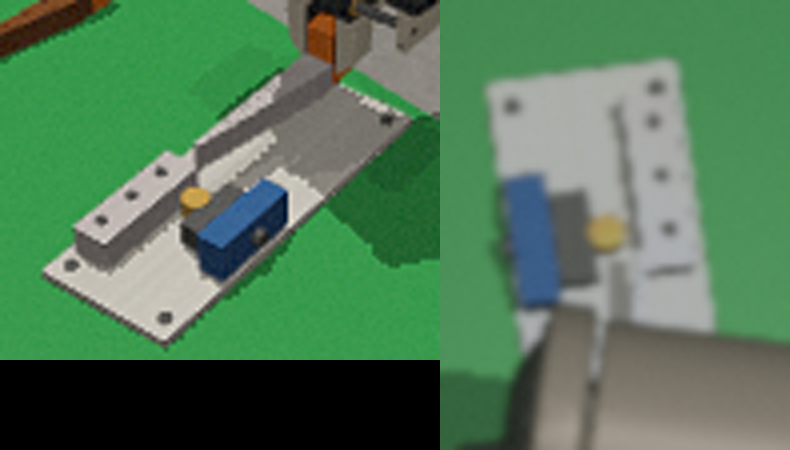

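```bash
python3 -c "
from h import *
f=(460.7,30.2,36,.161)
P=T(f,[[136,-11,22],[136,-7,22],[136,-7,0],[80,-11,22],[80,2.3,22]])
g=(601,39.5,0,.164);Q=T(g,[[-10,0,32],[85,0,32]])
print('scene crop',((proj('scene',np.r_[P,Q])-[255,170])*4).round(0).tolist())
print('top crop',((proj('top',np.r_[P,Q])-[300,120])*5+[440,0]).round(0).tolist())
t=cv2.imread('pics/t3.png'); b=crop(t,330,150,36,40,15); b=cv2.convertScaleAbs(b,alpha=1.6,beta=-90)
cv2.imwrite('pics/h4.png',b)
print('top2',((proj('top',np.r_[P,Q])-[330,150])*15).round(0).tolist())"
```

```text
scene crop [[193.0, 140.0], [198.0, 142.0], [199.0, 167.0], [246.0, 97.0], [261.0, 105.0], [197.0, 164.0], [103.0, 241.0]]
top crop [[639.0, 248.0], [631.0, 249.0], [630.0, 257.0], [654.0, 354.0], [628.0, 357.0], [643.0, 268.0], [618.0, 96.0]]
top2 [[147.0, 294.0], [124.0, 297.0], [119.0, 322.0], [192.0, 612.0], [115.0, 622.0], [158.0, 355.0], [84.0, -162.0]]
```

View pics/h4.png

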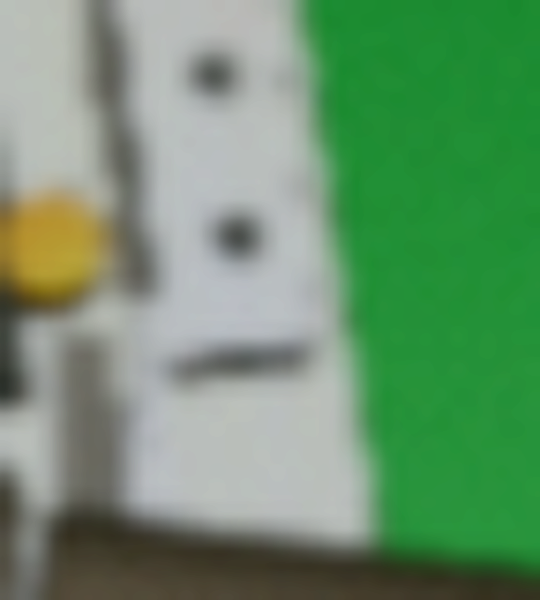

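The tip, near (190,190) in the top picture's own pixels... in the crop at about (145,295), agrees with the prediction within 1 mm and is clear of the rail end at (165,350). I lower it.

>>> {"op": "arm_command", "data": {"gripper": [10,10,10,10,10], "dp": [[0,0,0.4],[0,0,0.4],[0,0,0.2],[0,0,0.05],[0,0,0]], "twist": [0,0,0,0,0]}}

```text
time: 7.28
tool_pos: [461.2, 30.5, 24.2]
tcp_rot: [3.142, 0.0, 0.161]
contact_force: [-0.3, -0.0, -1.7]
grip_width: 22.1
finger_force: 30.0
```

>>> {"op": "arm_command", "data": {"gripper": [10,10,10,10,10], "dp": [[0,0,0.02],[0,0,0.02],[0,0,0.02],[0,0,0],[0,0,0]], "twist": [0,0,0,0,0]}}

```text
time: 7.9
tool_pos: [461.1, 30.5, 22.7]
tcp_rot: [3.141, -0.0, 0.161]
contact_force: [0.2, 0.2, -2.7]
grip_width: 21.8
finger_force: 30.0
```

>>> {"op": "arm_command", "data": {"gripper": [10,10,10,10,10], "dp": [[0,0,0.03],[0,0,0],[0,0,0],[0,0,0],[0,0,0]], "twist": [0,0,0,0,0]}}

```text
time: 8.52
tool_pos: [461.2, 30.5, 22.0]
tcp_rot: [3.141, -0.0, 0.161]
contact_force: [-0.9, -0.1, -0.9]
grip_width: 21.9
finger_force: 30.0
```

>>> {"op": "arm_command", "data": {"gripper": [10,10,10,10,10], "dp": [[0,0,0.03],[0,0,0],[0,0,0],[0,0,0],[0,0,0]], "twist": [0,0,0,0,0]}}

```text
time: 9.15
tool_pos: [461.2, 30.5, 21.8]
tcp_rot: [3.141, -0.001, 0.162]
contact_force: [-1.9, -0.9, 6.4]
grip_width: 22.0
finger_force: 30.0
```

>>> {"op": "arm_command", "data": {"gripper": [10,10,10,10,10], "dp": [[0,0,-0.02],[0,0.03,0],[0,0.03,0],[0,0,0],[0,0,0]], "twist": [0,0,0,0,0]}}

```text
time: 9.78
tool_pos: [461.6, 29.0, 21.8]
tcp_rot: [3.141, -0.001, 0.161]
contact_force: [-0.9, 1.1, 3.5]
grip_width: 21.8
finger_force: 30.0
```

>>> {"op": "arm_command", "data": {"gripper": [10,10,10,10,10], "dp": [[0,0.02,0],[0,0,0],[0,0,0],[0,0,0],[0,0,0]], "twist": [0,0,0,0,0]}}

```text
time: 10.4
tool_pos: [461.6, 28.5, 21.8]
tcp_rot: [3.141, -0.0, 0.161]
contact_force: [-0.2, 1.4, 4.9]
grip_width: 21.7
finger_force: 30.0
```

>>> {"op": "arm_command", "data": {"gripper": [10,10,10,10,10], "dp": [[0,0,-0.02],[0,0.02,0],[0,0,0],[0,0,0],[0,0,0]], "twist": [0,0,0,0,0]}}

```text
time: 11.02
tool_pos: [461.2, 28.1, 22.0]
tcp_rot: [-3.142, 0.001, 0.161]
contact_force: [0.9, 0.9, -0.8]
grip_width: 22.0
finger_force: 30.0
```

>>> {"op": "arm_command", "data": {"gripper": [10,10,10,10,10], "dp": [[0,0.02,0],[0,0,0],[0,0,0],[0,0,0],[0,0,0]], "twist": [0,0,0,0,0]}}

```text
time: 11.65
tool_pos: [461.4, 27.6, 22.1]
tcp_rot: [-3.142, 0.0, 0.162]
contact_force: [-0.9, 2.2, -2.5]
grip_width: 21.9
finger_force: 30.0
```

```bash
python3 -c "
from h import *
for i in range(3):
  o=get_obs();print(o['time'],np.round(o['tool_pos'],2),o['tcp_rot'][2],np.round(o['contact_force'],2),np.round(o['moment'],3))
"
```

```text
11.65 [461.38  27.61  22.12] 0.1615447451613392 [-0.94  2.24 -2.52] [0.462 0.29  0.365]
11.65 [461.38  27.61  22.12] 0.1615447451613392 [-0.94  2.24 -2.52] [0.462 0.29  0.365]
11.65 [461.38  27.61  22.12] 0.1615447451613392 [-0.94  2.24 -2.52] [0.462 0.29  0.365]
```

Lateral force 2.2 N with the matching moment: the tip touches the rail. I relieve it slightly and advance along the rail.

>>> {"op": "arm_command", "data": {"gripper": [10,10,10,10,10], "dp": [[0,-0.01,0],[0.2,0,0],[0.2,0,0],[0.2,0,0],[0.2,0,0]], "twist": [0,0,0,0,0]}}

```text
time: 12.28
tool_pos: [481.7, 31.1, 22.2]
tcp_rot: [3.141, -0.0, 0.161]
contact_force: [-1.2, 2.5, -1.8]
grip_width: 21.9
finger_force: 30.0
```

>>> {"op": "arm_command", "data": {"gripper": [10,10,10,10,10], "dp": [[0.08,0,0],[0,0,0],[0,0,0],[0,0,0],[0,0,0]], "twist": [0,0,0,0,0]}}

```text
time: 12.9
tool_pos: [483.4, 31.3, 22.3]
tcp_rot: [3.141, -0.0, 0.161]
contact_force: [0.4, 2.9, -1.6]
grip_width: 21.9
finger_force: 30.0
```

>>> {"op": "arm_command", "data": {"gripper": [10,10,10,10,10], "dp": [[0,0,0],[0.08,0,0],[0.08,0,0],[0,0,0],[0,0,0]], "twist": [-0.03,0,0,0,0]}}

```text
time: 13.52
tool_pos: [487.4, 31.9, 22.2]
tcp_rot: [3.141, -0.0, 0.164]
contact_force: [0.8, 1.2, -1.4]
grip_width: 21.7
finger_force: 30.0
```

>>> {"op": "arm_command", "data": {"gripper": [10,10,10,10,10], "dp": [[0.08,0,0],[0,0,0],[0,0,0],[0,0,0],[0,0,0]], "twist": [0,0,0,0,0]}}

```text
time: 14.15
tool_pos: [489.2, 32.3, 22.2]
tcp_rot: [3.141, -0.0, 0.164]
contact_force: [-0.5, 2.3, -2.0]
grip_width: 21.9
finger_force: 30.0
```

>>> {"op": "arm_command", "data": {"gripper": [10,10,10,10,10], "dp": [[0.08,0,0],[0,0,0],[0,0,0],[0,0,0],[0,0,0]], "twist": [0,0,0,0,0]}}

```text
time: 14.78
tool_pos: [491.2, 32.6, 22.2]
tcp_rot: [3.141, -0.0, 0.164]
contact_force: [-0.4, 0.9, -1.1]
grip_width: 22.0
finger_force: 30.0
```

>>> {"op": "arm_command", "data": {"gripper": [10,10,10,10,10], "dp": [[0.08,0,0],[0,0,0],[0,0,0],[0,0,0],[0,0,0]], "twist": [0,0,0,0,0]}}

```text
time: 15.4
tool_pos: [493.2, 32.9, 22.2]
tcp_rot: [3.141, -0.0, 0.164]
contact_force: [0.3, 1.4, -1.6]
grip_width: 21.9
finger_force: 30.0
```

>>> {"op": "arm_command", "data": {"gripper": [10,10,10,10,10], "dp": [[0.08,0,0],[0,0,0],[0,0,0],[0,0,0],[0,0,0]], "twist": [0,0,0,0,0]}}

```text
time: 16.02
tool_pos: [495.1, 33.3, 22.2]
tcp_rot: [3.141, -0.0, 0.164]
contact_force: [0.4, 0.6, -1.1]
grip_width: 21.5
finger_force: 30.0
```

>>> {"op": "arm_command", "data": {"gripper": [10,10,10,10,10], "dp": [[0.08,0,0],[0,0,0],[0,0,0],[0,0,0],[0,0,0]], "twist": [0,0,0,0,0]}}

```text
time: 16.65
tool_pos: [497.0, 33.6, 22.2]
tcp_rot: [3.142, 0.0, 0.164]
contact_force: [0.2, 1.4, -2.1]
grip_width: 21.6
finger_force: 30.0
```

>>> {"op": "arm_command", "data": {"gripper": [10,10,10,10,10], "dp": [[0.08,0,0.01],[0,0,0],[0,0,0],[0,0,0],[0,0,0]], "twist": [0,0,0,0,0]}}

```text
time: 17.27
tool_pos: [498.9, 33.9, 21.9]
tcp_rot: [3.142, 0.0, 0.164]
contact_force: [-3.0, -0.5, -0.7]
grip_width: 22.0
finger_force: 30.0
```

>>> {"op": "arm_command", "data": {"gripper": [10,10,10,10,10], "dp": [[0.08,0,0],[0,0,0],[0,0,0],[0,0,0],[0,0,0]], "twist": [0,0,0,0,0]}}

```text
time: 17.9
tool_pos: [500.8, 34.2, 21.9]
tcp_rot: [3.142, 0.0, 0.164]
contact_force: [-5.6, -0.4, 1.0]
grip_width: 21.9
finger_force: 30.0
```

>>> {"op": "arm_command", "data": {"gripper": [10,10,10,10,10], "dp": [[0.08,0,0],[0,0,0],[0,0,0],[0,0,0],[0,0,0]], "twist": [0,0,0,0,0]}}

```text
time: 18.52
tool_pos: [502.7, 34.5, 21.9]
tcp_rot: [3.142, 0.001, 0.164]
contact_force: [-5.6, -0.3, 1.0]
grip_width: 22.0
finger_force: 30.0
```

>>> {"op": "arm_command", "data": {"gripper": [10,10,10,10,10], "dp": [[0,0,0],[0,0,0],[0,0,0],[0,0,0],[0,0,0]], "twist": [0,0,0,0,0]}}

```text
time: 19.15
tool_pos: [502.7, 34.5, 21.9]
tcp_rot: [3.142, 0.001, 0.164]
contact_force: [-4.3, -0.6, 1.4]
grip_width: 21.5
finger_force: 30.0
```

```bash
python3 -c "
from h import *
F=[]
for i in range(5):
  t=capture('top' if i%2 else 'scene'); o=get_obs();F.append(np.r_[o['contact_force'],o['moment']])
print(np.round(F,2),np.mean(F,0).round(2))
cv2.imwrite('pics/s5.png',t[:,:,::-1])
"
```

```text
[[-6.19 -1.64  0.85 -0.1   0.77  0.13]
 [-5.6  -1.45  2.02 -0.14  0.83  0.08]
 [-6.26 -0.1   0.75 -0.12  0.74  0.1 ]
 [-5.28 -1.7   1.11 -0.2   0.78  0.13]
 [-5.11 -1.72  1.8  -0.16  0.77  0.16]] [-5.69 -1.32  1.31 -0.14  0.78  0.12]
```

Push is 5.8 N along the rail. I let go and rise straight up.

>>> {"op": "arm_command", "data": {"gripper": [44,44,44,44,44], "dp": [[0,0,0],[0,0,0],[0,0,0],[0,0,0],[0,0,-0.4]], "twist": [0,0,0,0,0]}}

```text
time: 20.02
tool_pos: [502.5, 34.6, 31.8]
tcp_rot: [-3.141, 0.001, 0.164]
contact_force: [0.1, 0.2, 0.2]
grip_width: 44.2
finger_force: 0.0
```

>>> {"op": "arm_command", "data": {"gripper": [44,44,44,44,44], "dp": [[0,0,-0.8],[0,0,-1],[0,0,-1],[0,0,-1],[0,0,-1]], "twist": [0,0,0,0,0]}}

```text
time: 20.65
tool_pos: [503.0, 34.6, 153.5]
tcp_rot: [3.141, -0.001, 0.164]
contact_force: [-1.5, 0.2, 0.2]
grip_width: 44.0
finger_force: 0.0
```

```bash
python3 -c "
from h import *
plan(427,307,150,.164,13)
s=capture('scene')[:,:,::-1];t=capture('top')[:,:,::-1]
cv2.imwrite('pics/s6.png',s)
a=crop(s,255,170,110,90,4);b=crop(t,300,120,70,90,4)
cv2.imwrite('pics/h6.png',np.hstack([a,b]))"
```

```text
t 20.65 [503.   34.6 153.5] yaw 0.164 F [-1.5  0.2  0.2] w 44.0
[-0.09 -0.87  0.01] tw 0.0
[-0.09 -0.87  0.01] tw 0.0
[-0.09 -0.87  0.01] tw 0.0
[-0.09 -0.87  0.01] tw 0.0
[-0.09 -0.87  0.01] tw 0.0
[-0.09 -0.87  0.01] tw 0.0
[-0.09 -0.87  0.01] tw 0.0
[-0.09 -0.87  0.01] tw 0.0
[-0.09 -0.87  0.01] tw 0.0
[-0.09 -0.87  0.01] tw 0.0
[-0.09 -0.87  0.01] tw 0.0
[-0.09 -0.87  0.01] tw 0.0
[-0.09 -0.87  0.01] tw 0.0
```

View pics/h6.png

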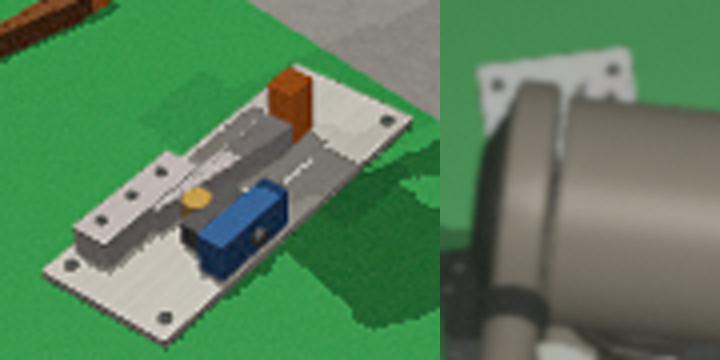

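The feeler stays by itself: upright, flat along the rail, its tip between rail and shoe at scene (303,220). Now to the button with closed fingers.

>>> {"op": "arm_command", "data": {"gripper": [0,0,0,0,0], "dp": [[-0.09,-0.5,0],[-0.09,-0.9,0],[-0.09,-0.9,0],[-0.09,-0.9,0],[-0.09,-0.9,0]], "twist": [0,0,0,0,0]}}

```text
time: 21.38
tool_pos: [473.7, 135.1, 150.6]
tcp_rot: [-3.141, 0.003, 0.164]
contact_force: [0.7, -0.3, -1.3]
grip_width: 1.4
finger_force: 0.0
```

>>> {"op": "arm_command", "data": {"gripper": [0,0,0,0,0], "dp": [[-0.09,-0.9,0],[-0.09,-0.9,0],[-0.09,-0.9,0],[-0.09,-0.9,0],[-0.09,-0.9,0]], "twist": [0,0,0,0,0]}}

```text
time: 22.0
tool_pos: [444.1, 244.0, 150.6]
tcp_rot: [3.141, 0.003, 0.164]
contact_force: [0.7, 0.6, -0.5]
grip_width: 0.1
finger_force: 0.0
```

```bash
python3 -c "
from h import *
plan(427,307,85,.164,5)"
```

```text
t 22.0 [444.1 244.  150.6] yaw 0.164 F [ 0.7  0.6 -0.5] w 0.1
[-0.05 -0.52  0.52] tw 0.0
[-0.05 -0.52  0.52] tw 0.0
[-0.05 -0.52  0.52] tw 0.0
[-0.05 -0.52  0.52] tw 0.0
[-0.05 -0.52  0.52] tw 0.0
```

>>> {"op": "arm_command", "data": {"gripper": [0,0,0,0,0], "dp": [[-0.05,-0.7,0.4],[-0.1,-0.9,0.4],[-0.1,-0.9,0.5],[0,-0.1,0.7],[0,0,0.6]], "twist": [0,0,0,0,0]}}

```text
time: 22.62
tool_pos: [427.8, 306.3, 85.0]
tcp_rot: [3.141, 0.002, 0.165]
contact_force: [-0.3, -0.4, 0.5]
grip_width: 0.8
finger_force: 0.0
```

```bash
python3 -c "
from h import *
plan(427,307,65,.164,1)
s=capture('scene')[:,:,::-1];t=capture('top')[:,:,::-1]
a=crop(s,375,170,90,100,4);b=crop(t,200,190,80,80,5)
cv2.imwrite('pics/h7.png',np.hstack([a,b]))"
```

```text
t 22.62 [427.8 306.3  85. ] yaw 0.165 F [-0.3 -0.4  0.5] w 0.8
[-0.03 -0.03  0.8 ] tw 0.01
```

View pics/h7.png

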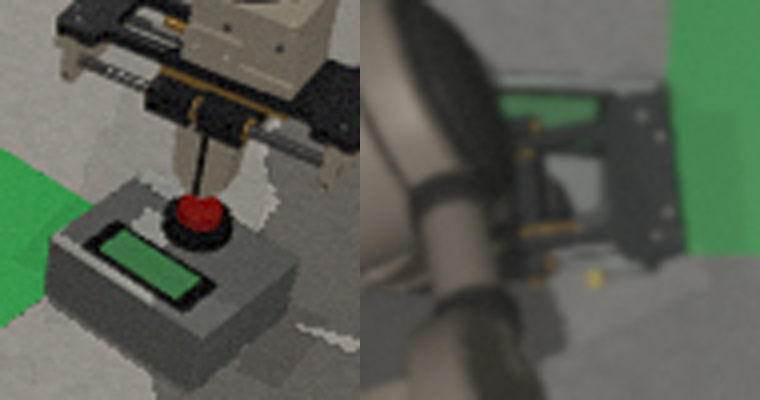

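The closed fingertips are directly over the red button (scene crop (200,195), button (200,212)). I press down in small steps.

>>> {"op": "arm_command", "data": {"gripper": [0,0,0,0,0], "dp": [[0,0,0.4],[0,0,0.3],[0,0,0.06],[0,0,0],[0,0,0]], "twist": [0,0,0,0,0]}}

```text
time: 23.35
tool_pos: [429.2, 306.0, 68.4]
tcp_rot: [3.141, -0.001, 0.164]
contact_force: [1.2, -2.3, 3.3]
grip_width: 0.4
finger_force: 1.8
```

>>> {"op": "arm_command", "data": {"gripper": [0,0,0,0,0], "dp": [[0,0,0.08],[0,0,0],[0,0,0],[0,0,0],[0,0,0]], "twist": [0,0,0,0,0]}}

```text
time: 23.98
tool_pos: [429.1, 306.0, 66.2]
tcp_rot: [3.141, -0.001, 0.164]
contact_force: [0.0, -2.7, 5.7]
grip_width: 0.6
finger_force: 3.0
```

>>> {"op": "arm_command", "data": {"gripper": [0,0,0,0,0], "dp": [[0,0,0.08],[0,0,0],[0,0,0],[0,0,0],[0,0,0]], "twist": [0,0,0,0,0]}}

```text
time: 24.6
tool_pos: [429.3, 306.1, 65.9]
tcp_rot: [3.142, -0.002, 0.164]
contact_force: [-4.6, -6.2, 20.6]
grip_width: 0.5
finger_force: 10.4
```

Bottomed out at z of about 66. I withdraw.

>>> {"op": "arm_command", "data": {"gripper": [0,0,0,0,0], "dp": [[0,0,-0.3],[0,0,-0.6],[0,0,-1],[0,0,-1],[0,0,-1]], "twist": [0,0,0,0,0]}}

```text
time: 25.22
tool_pos: [428.7, 306.3, 162.5]
tcp_rot: [-3.141, 0.0, 0.164]
contact_force: [0.2, 0.3, 0.6]
grip_width: 0.5
finger_force: 0.0
```

```bash
python3 -c "
from h import *
s=capture('scene')[:,:,::-1].astype(int); a=cv2.imread('pics/s6.png').astype(int)
b=s[170:260,255:365]; c=a[170:260,255:365]; m=lambda q:np.argwhere((q[...,2]>120)&(q[...,1]<q[...,2]*.6)&(q[...,0]<60))
hsv=lambda q:cv2.cvtColor(q.astype('uint8'),cv2.COLOR_BGR2HSV)
for q in(c,b):
  h=hsv(q); o=np.argwhere((h[:50,55:,0]<18)&(h[:50,55:,1]>150)); print(len(o),o.mean(0),o.min(0),o.max(0))
o=get_obs();print(o['tool_pos'],o['contact_force'])
"
```

```text
139 [24.75539568 17.75539568] [17 12] [35 22]
141 [24.74468085 17.67375887] [17 12] [35 22]
[430.18395083 307.1805404  165.77255573] [0.88423938 0.28742964 2.32734192]
```

The handle has not moved in the picture between release and now, so I hand the job in.

```bash
python3 -c "
from plant import *
print(close_job())"
```

```text
the job is handed in; nothing more can be done
None
```

I slid the steel feeler in along the rail to a push of about 5.8 N and released it; it stayed nipped on its own. I then pressed the log button to its stop and handed the job in at about 25 s; no verdict was returned.

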